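# Put the punches and the file back in their trays

### The job

Clear the front of the bench: put the two square stamps, the two ball-ended doming punches and the needle file into the wooden trays, each into the tray that already holds one of its kind. Lay every tool down gently (do not drop it), flat on the tray's felt, lengthwise in the tray and not on top of another tool. Leave the hammer and the marker pen where they lie.

Things in the scene. Friction and masses are not known exactly. Their poses are not given: they have to be found in the camera images.
- stamp_a_mid (a point): Square steel design stamp: a bar 12 x 12 mm, 95 mm long, its last 27 mm tapering to a 7 mm nose; 105 g, lying on the bench. One of two alike. This point is its middle: half-way along and half-way up (6 mm above what it lies on). x runs along the tool to the nose, z up. Grasp the bar across at this point.
- stamp_b_mid (a point): Square steel design stamp: a bar 12 x 12 mm, 95 mm long, its last 27 mm tapering to a 7 mm nose; 105 g, lying on the bench. One of two alike. This point is its middle: half-way along and half-way up (6 mm above what it lies on). x runs along the tool to the nose, z up. Grasp the bar across at this point.
- dome_a_mid (a point): Steel doming punch: octagonal shank 12 mm across flats ending in a ball 25 mm in diameter; 95 mm long in all, 130 g. One of two alike. Lies on ball and shank end, sloping 4.5 degrees. This point: on the shank's axis half-way along the tool, 10 mm above what it lies on. x runs to the ball (its centre 35 mm away, it begins at 23 mm), z up. Grasp the shank across at this point.
- dome_b_mid (a point): Steel doming punch: octagonal shank 12 mm across flats ending in a ball 25 mm in diameter; 95 mm long in all, 130 g. One of two alike. Lies on ball and shank end, sloping 4.5 degrees. This point: on the shank's axis half-way along the tool, 10 mm above what it lies on. x runs to the ball (its centre 35 mm away, it begins at 23 mm), z up. Grasp the shank across at this point.
- file_a_mid (a point): Needle file 150 mm long: black octagonal plastic handle 12 mm across flats, 70 mm long; thin steel blade 80 mm long; 30 g. Lies level on its handle, blade in the air. This point: on its axis half-way along the file, 5 mm ahead of the handle, 6 mm above what it lies on. x runs to the blade's tip, z up. It balances about 18 mm behind this point (-x): grasp the handle across there.
- stamp_tray: Tray for the square stamps. Fixed open wooden tray, grey felt; outside 142 x 192 mm, inside 130 x 180, rim 22 and floor 4 mm above the bench; the three are alike but for their contents. Origin: centre of its underside. y along its length, x across, away from the robot. A loose stamp already lies lengthwise by the far wall, within x = 30 to 65 mm; two more fit, e.g. at x = 3 and -34 mm.
- dome_tray: Tray for the doming punches. Fixed open wooden tray, grey felt; outside 142 x 192 mm, inside 130 x 180, rim 22 and floor 4 mm above the bench; the three are alike but for their contents. Origin: centre of its underside. y along its length, x across, away from the robot. A loose punch already lies lengthwise by the far wall, within x = 30 to 65 mm; two more fit, e.g. at x = 3 and -34 mm.
- file_tray: Tray for the needle file. Fixed open wooden tray, grey felt; outside 142 x 192 mm, inside 130 x 180, rim 22 and floor 4 mm above the bench; the three are alike but for their contents. Origin: centre of its underside. y along its length, x across, away from the robot. A loose file already lies lengthwise by the far wall, within x = 30 to 65 mm; a centred file has 15 mm spare at each end.
- hammer: Bystander: a ball-pein hammer lying to the right of the trays, 290 mm long, wooden handle, head at the +x end 95 mm across and 28 mm high. Origin: on the bench, about under its middle. Not to be moved.
- marker: Bystander: a black marker pen with a pink ring, 138 mm long, 15 mm thick, lying to the left of the work. Origin: on the bench under its middle, x along it. It belongs in none of the trays and is not to be moved.

How it is judged:
By the outcome, as a careful person would: the job done as asked, in the order asked, and still so for the second after the job is handed in, with the robot touching nothing.
It also fails if it takes over 128 s, if anything falls off the work surface, if the arm or the gripper's body presses on something with over 40 N, if the wrist force passes 120 N, or if a joint passes its speed limit or range.

### The arm

A 7-joint arm with a two-finger parallel gripper is mounted at the origin on the work surface. World frame = base frame: x ahead of the robot, y to its left, z up, the work surface at z = 0. Lengths are in m, angles in degrees, forces in N, time in s.
With the tool pointing down it reaches from about 0.4 to 0.85 m from the base axis. Payload 6.9 kg.
Tool frame: the origin (TCP) lies midway between the tips of the shut fingers; the grasp point (between the pads) lies ctrl.pinch_z behind it (ctrl.pinch_z is the distance from the TCP to the grasp point, in m); z points along the fingers, y is the line along which they close (so a half turn about z gives the same grasp; the last joint's range is limited). The gripper opens to 85 mm and grips with 20 to 120 N. Pads are 22 mm wide; open, the fingers measure 114 mm over their backs; the gripper's body (76 mm by 85 mm) begins 54 mm behind the grasp point. The pads swing forward as they close: fully open they stand 13 mm farther back than shut.
Start: joints at [76.633, 29.078, -13.613, 85.955, 7.202, 65.827, -8.869], TCP at [0.208, -0.589, 0.231] pointing down, gripper open.
Joint ranges: [-176.47, 176.47], [-13.61, 117.27], [-81.72, 77.17], [0.22, 143.17], [-87.28, 267.28], [10, 112.55], [-165.47, 165.47]. Speed limits (degrees/s): [136.94, 136.94, 180, 180, 180, 180, 180].

### API

Orientations are given as a 3x3 rotation matrix whose columns are the frame's x, y, z axes.
In Python, from bench import ctrl gives the robot as it stands.
- The arm moves only by the tool send_rows, never from a script. Its argument "increments" is a list that holds one entry, the list of rows, each a list of 7 numbers: the finger opening in mm, from 0 to 85.4, then the shift along the tool's x, y, z in mm, then the turn, a rotation vector about the tool's x, y, z in rad. A call has 1 to 20 rows; each row shifts and turns the commanded pose from where the row before left it, along the tool's axes as they then stand; what a row does not reach is not made up. A row lasts 1/10 s, in which the tool goes at most 50 mm and 8.59 degrees, less where a joint would pass 70% of its speed; a pose out of reach is approached as far as the arm can. A call with a gripper value outside its range is refused whole. The fingers move at their own pace and stop on an object; "newtons" is the grip in N (left out, the last holds). Time passes only in rows, so rows that do not move let the fingers close. It gives the time, the measured TCP pose, the force, the opening and the grip force at its end, in the units of the state.
- ctrl.read_state(): the state, without advancing time (a new reading comes with each control period).
- ctrl.grab_frame(name): name is "scene" or "top" or "wrist"; returns the picture (400x640x3 uint8, red, green, blue); there is no depth.
- ctrl.get_calibration(name): a dict with "intrinsics" (3x3 intrinsics, pixels), "world_from_camera" (4x4, takes a point from camera to world coordinates); the wrist camera has in their place "T_tool_cam" (4x4, takes a point from camera to tool coordinates, whose origin is the TCP and whose axes are the flange's). Camera axes: x right, y up, looking along -z (the intrinsics and any distortion apply to the point x, -y, -z); pixel columns grow to the right and rows downward; lengths in m; the calibration is good to about 2 mm. A picture is of the moment at which its call begins: read the wrist's pose just before it. get_calibration takes no time and is no camera call.
- ctrl.close_job(): hands the job in; it is judged then, once.
Trained networks look in the newest picture that a camera, given by its name, has taken for a name from the list of things; names that differ only in an ending like _2 or _b are one class to them, and where a whole thing is asked for, a point or a joint stands for the part that bears it (a point fixed in the world has none). Each returns a list of dicts, best first, with "confidence" (0 to 1); they miss things now and then, are a little off and sometimes report something else, mostly with a low value. They report only what shows in the picture. A call takes as long as a camera call.
- ctrl.outline_of(camera, thing): "pixels" (400x640 bool, what is visible of it) and "location" ([column, row] in pixels, amid what is visible of it).
- ctrl.pinpoint(camera, thing): "location" ([column, row] in pixels: a listed point, or the origin of a listed thing).
The state is a dict: "clock": time; "joints": joint angles; "joint_velocities": joint speeds; "joint_efforts": joint torques, N m; "tcp_pos": TCP position; "tcp_rot": TCP orientation; "wrist_force": force on the tool from outside, world axes, zero at the start; "ft_torque": the same for the moment, N m; "grip_width": finger opening in m; "grasp_force": force on a finger pad.
Only numpy, scipy, OpenCV 4.12 (cv2) and the standard library are available. Lean on these libraries where they do the work, as an engineer would, in place of code of your own. Each camera call takes 0.05 s, during which the arm holds its last target. There are 200 camera calls.

## Working session

There is one attempt and no reset: what is moved stays moved. The work goes in short steps, Python scripts to look and compute and a tool call to move; the robot and the scene stay as the last step left them, time stands still between calls to the robot, and variables do not carry over. Pictures are saved under pics/ and viewed, at most 14 in all, crops included, and the job is handed in when it is done.

Besides the shell and the picture viewer there is one more tool, called after "Call:" as name([rows], argument=value, ...), one row to a line, values as JSON. send_rows: Moves the arm, as the interface text tells. Its arguments: {"type":"object","properties":{"increments":{"type":"array"},"newtons":{"type":"number"}},"required":["increments"]}

```bash
ls; mkdir -p pics; cat > h.py <<'E'
import numpy as np, cv2
from bench import ctrl
def save(cam,name):
    f=ctrl.grab_frame(cam); cv2.imwrite('pics/'+name,f[:,:,::-1]); return f
def ray(cam,px,z,st=None):
    c=ctrl.get_calibration(cam); K=np.array(c['intrinsics'])
    if cam=='wrist':
        T=np.eye(4); T[:3,:3]=st['tcp_rot']; T[:3,3]=st['tcp_pos']; T=T@np.array(c['T_tool_cam'])
    else: T=np.array(c['world_from_camera'])
    d=c.get('distortion')
    p=cv2.undistortPoints(np.array([[px]],float),K,None if d is None else np.array(d,float))[0,0]
    v=T[:3,:3]@np.array([p[0],-p[1],-1]); o=T[:3,3]
    return o+v*(z-o[2])/v[2]
E
python3 - <<'E'
from h import *
print(ctrl.pinch_z, ctrl.read_state()); print(ctrl.get_calibration('top')); print(ctrl.get_calibration('wrist'))
save('top','top0.png'); save('scene','sc0.png')
H=dict(stamp_a_mid=.006,dome_a_mid=.010,file_a_mid=.006,stamp_tray=0,dome_tray=0,file_tray=0,hammer=0,marker=0)
for cam in('top','scene'):
  ctrl.grab_frame(cam)
  for n,z in H.items():
    for r in ctrl.pinpoint(cam,n): print(cam,n,round(r['confidence'],2),np.round(r['location'],1),np.round(ray(cam,r['location'],z)[:2],4))
E
```

```text
pics
0.0187 {'clock': 0.0, 'joints': array([ 76.63270276,  29.12529869, -13.60785246,  86.00713195,
         7.20123938,  65.82746027,  -8.87225179]), 'joint_velocities': array([ 0.03692316,  0.02449261,  0.03893319, -0.07415588, -0.04804941,
        0.04618743, -0.05181022]), 'joint_efforts': array([-9.24463675e-04, -6.20579052e+01, -2.18678981e+00, -2.49648052e+01,
        1.27110130e-02,  1.18363029e-02,  4.86861427e-05]), 'tcp_pos': array([ 0.20747914, -0.58903437,  0.23044097]), 'tcp_rot': array([[ 9.43173542e-01,  3.32300002e-01, -6.16036717e-04],
       [ 3.32300571e-01, -9.43172088e-01,  1.65635975e-03],
       [-3.06202892e-05, -1.76694404e-03, -9.99998438e-01]]), 'wrist_force': array([-0.7385935 , -0.05134506,  0.5061518 ]), 'ft_torque': array([0.03320849, 0.0001793 , 0.03111963]), 'grasp_force': 0.0, 'grip_width': 0.08569899602849951}
{'intrinsics': array([[408.81364069,   0.        , 317.18937249],
       [  0.        , 408.81364069, 196.62693317],
       [  0.        ,   0.        ,   1.        ]]), 'world_from_camera': array([[ 0.00281288,  0.98894933, -0.14822725,  0.3
[... 986 characters left out ...]
_tray 0.78 [305.  153.5] [0.6792 0.0197]
top file_tray 0.59 [223.4 174.4] [0.6135 0.2686]
top hammer 0.64 [491.2 221.9] [ 0.4697 -0.5374]
top marker 0.46 [142.5 233.4] [0.4332 0.5049]
scene stamp_a_mid 0.4 [379.2 222.5] [0.4663 0.1793]
scene stamp_a_mid 0.25 [374.4 266. ] [0.6261 0.2788]
scene dome_a_mid 0.4 [315.9 178.4] [ 0.4466 -0.1261]
scene file_a_mid 0.63 [335.8 203.3] [0.4947 0.0117]
scene file_a_mid 0.52 [312.7 177.2] [ 0.4461 -0.1424]
scene stamp_tray 0.85 [247.3 182.7] [ 0.628  -0.3017]
scene dome_tray 0.56 [297.3 233.1] [0.6841 0.0068]
scene file_tray 0.83 [375.  265.7] [0.6196 0.2771]
scene hammer 0.7 [235.5 141.9] [ 0.4924 -0.5259]
scene marker 0.74 [471.7 269.9] [0.4306 0.5068]
```

```bash
python3 - <<'E'
import cv2
i=cv2.imread('pics/top0.png'); cv2.imwrite('pics/top0c.png',cv2.resize(i[110:290,120:520],None,fx=2,fy=2,interpolation=cv2.INTER_CUBIC))
E
```

```text
(no output)
```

View pics/top0c.png

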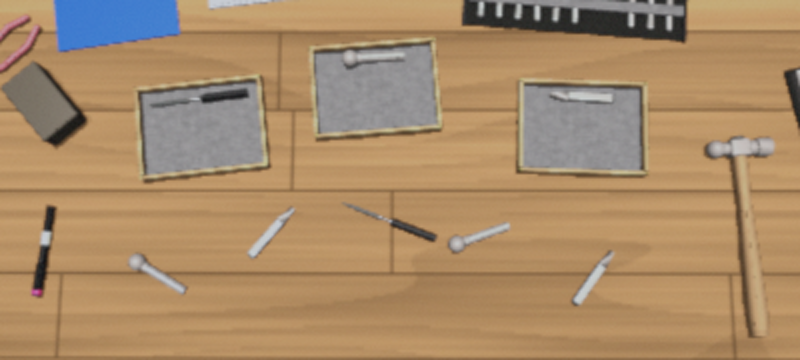

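View pics/sc0.png

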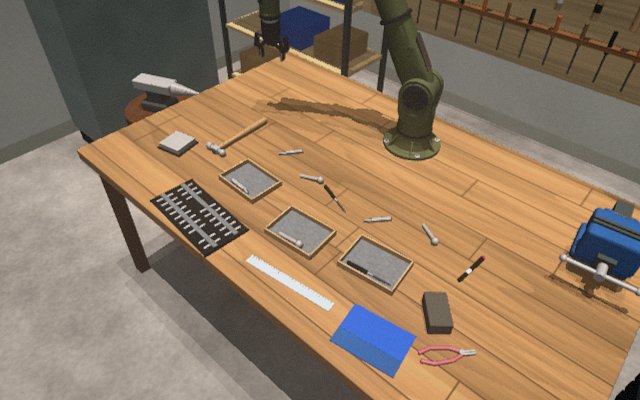

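The top view is clear. The trays, left to right, are for files, domes and stamps. The tools sit at crop pixels: dome (160,276), stamp (271,232), file (390,222), dome (482,236) and stamp (593,278). Next I'll measure axes and centres.

```bash
cat > m.py <<'E'
from h import *
def axis(cam,mask,z,st=None):
    ys,xs=np.nonzero(mask); P=np.array([ray(cam,(x,y),z,st)[:2] for x,y in zip(xs,ys)])
    (c,s,_)=r=cv2.minAreaRect((P*1000).astype(np.float32))
    m=P.mean(0); w,V=np.linalg.eigh(np.cov((P-m).T)); a=V[:,1]; t=(P-m)@a; u=(P-m)@V[:,0]
    mid=m+a*(t.max()+t.min())/2
    return dict(mean=np.round(m,4),mid=np.round(mid,4),L=round(float(np.ptp(t)),4),W=round(float(np.ptp(u)),4),ang=round(float(np.degrees(np.arctan2(a[1],a[0]))),1),rect=(np.round(c,1),np.round(s,1)))
E
python3 - <<'E'
from m import *
ctrl.grab_frame('top')
for n,z in dict(stamp_a_mid=.010,dome_a_mid=.010,file_a_mid=.006,stamp_tray=.022,dome_tray=.022,file_tray=.022,marker=.01,hammer=.01).items():
  for r in ctrl.outline_of('top',n):
    m=r['pixels']
    if m.sum()<8: continue
    print(n,round(r['confidence'],2),np.round(r['location']),m.sum(),axis('top',m,z))
E
```

```text
stamp_a_mid 0.59 [251. 226.] 157 {'mean': array([0.4534, 0.1666]), 'mid': array([0.4548, 0.1654]), 'L': 0.0918, 'W': 0.0158, 'ang': 139.5, 'rect': (array([454.7, 165.3]), array([15.7, 91.8]))}
dome_a_mid 0.73 [360. 231.] 115 {'mean': array([ 0.451 , -0.1426]), 'mid': array([ 0.452 , -0.1452]), 'L': 0.0874, 'W': 0.0158, 'ang': 109.3, 'rect': (array([ 450.5, -145.7]), array([15.8, 87.4]))}
stamp_tray 0.7 [410. 172.] 2882 {'mean': array([ 0.6113, -0.2981]), 'mid': array([ 0.6113, -0.2975]), 'L': 0.1949, 'W': 0.1495, 'ang': 86.3, 'rect': (array([ 613. , -299.1]), array([192.1, 149.4]))}
dome_tray 0.87 [308. 153.] 2862 {'mean': array([0.6701, 0.0119]), 'mid': array([0.67  , 0.0125]), 'L': 0.1958, 'W': 0.1487, 'ang': 95.5, 'rect': (array([672.6,  13. ]), array([147.6, 194.6]))}
file_tray 0.67 [223. 174.] 2997 {'mean': array([0.611 , 0.2725]), 'mid': array([0.6111, 0.2713]), 'L': 0.2014, 'W': 0.1518, 'ang': 93.8, 'rect': (array([612.6, 271.6]), array([146.7, 195.9]))}
marker 0.79 [138. 242.] 178 {'mean': array([0.4163, 0.5037]), 'mid': array([0.4266, 0.5027]), 'L': 0.1282, 'W': 0.0167, 'ang': 174.3, 'rect': (array([426.6, 502.4]), array([ 16.7, 128.2]))}
hammer 0.83 [494. 220.] 981 {'mean': array([ 0.4742, -0.5414]), 'mid': array([ 0.4563, -0.5421]), 'L': 0.2905, 'W': 0.0968, 'ang': -177.7, 'rect': (array([ 457.3, -527.4]), array([ 95.4, 288.7]))}
```

```bash
cat > go.py <<'E'
from h import *
# delta from the present pose to target: x,y,z(tcp), yaw of tool x; steps reported in tool axes
def R(y):
    c,s=np.cos(np.radians(y)),np.sin(np.radians(y)); return np.array([[c,s,0],[s,-c,0],[0,0,-1]])
def go(x,y,z,yaw,rest=None):
    """rows: turn evenly in n rows (tool-z turn) with constant world shift; prints the n rows."""
    s=ctrl.read_state(); R0=np.array(s['tcp_rot']); p=np.array(s['tcp_pos'])
    y0=np.degrees(np.arctan2(R0[1,0],R0[0,0])); d=(yaw-y0+90)%180-90
    tilt=cv2.Rodrigues(R(y0).T@R0)[0].ravel()
    D=np.array([x,y,z])-p
    print('t',round(float(s['clock']),1),'at',np.round(p,4),'yaw',round(y0,1),'turn',round(d,1),'=rad about tool z',round(-np.radians(d),3),'tilt mrad',np.round(tilt*1000,1),'dworld mm',np.round(D*1000,1),
      '| in tool axes now',np.round(R0.T@D*1000,1),'| in tool axes after turn',np.round(R(y0+d).T@D*1000,1),'J7',round(float(s['joints'][6])),'w',s['grip_width'],'F',s['wrist_force'].round(1))
E
python3 - <<'E'
from m import *; from go import *
g=lambda p,z=.006:ray('top',p,z)[:2]
for n,a,b in [('stampR',(408,261.5),(425.5,236)),('domeL',(212.5,255),(186,239.5)),('domeR',(374,223.5),(346,232.5)),('file',(338,229.5),(292.5,212)),('stampL',(245.5,237.5),(266.5,214.5))]:
  A,B=g(a),g(b);d=B-A;print(n,np.round((A+B)/2,4),np.linalg.norm(d).round(4),np.degrees(np.arctan2(d[1],d[0])).round(1))
for n,cs in dict(stamp=[(518,79),(648,82),(647,176),(516,173)],file=[(137,88),(261,75),(269,167),(143,181)],dome=[(310,46),(436,38),(441,129),(316,138)]).items():
  P=[g((x/2+120,y/2+110),.022) for x,y in cs]; e=(P[0]-P[1])+(P[3]-P[2]);print(n,np.mean(P,0).round(4),np.degrees(np.arctan2(e[1],e[0])).round(1), np.linalg.norm(e/2).round(3))
go(.39,-.265,.20,50)
E
```

```text
stampR [ 0.3897 -0.312 ] 0.0921 -35.8
domeL [0.3923 0.3309] 0.0927 60.7
domeR [ 0.4503 -0.1457] 0.0877 107.9
file [ 0.4717 -0.0124] 0.1455 69.0
stampL [0.4557 0.1638] 0.0919 -41.6
stamp [ 0.612  -0.2987] 88.7 0.194
file [0.6112 0.2698] 96.3 0.188
dome [0.6729 0.0101] 94.0 0.19
t 1.4 at [ 0.2077 -0.5895  0.2313] yaw 19.4 turn 30.6 =rad about tool z -0.534 tilt mrad [ 0.  0. -0.] dworld mm [182.3 324.5 -31.3] | in tool axes now [ 279.8 -245.5   31.3] | in tool axes after turn [365.7 -68.9  31.3] J7 -9 w 0.08598127708947832 F [ 0.8 -1.1  0. ]
```

Call:
send_rows([
  [[85, 33, -25, 14, 0, 0, 0], [85, 33, -25, 14, 0, 0, 0], [85, 33, -25, 14, 0, 0, 0], [85, 33, -25, 14, 0, 0, 0], [85, 33, -25, 14, 0, 0, 0], [85, 33, -25, 14, 0, 0, 0], [85, 33, -25, 14, 0, 0, 0], [85, 33, -25, 14, 0, 0, 0], [70, 0, 0, 0, 0, 0, 0.12], [70, 0, 0, 0, 0, 0, 0.12], [70, 0, 0, 0, 0, 0, 0.12], [70, 0, 0, 0, 0, 0, 0.12], [70, 0, 0, 0, 0, 0, 0.12], [70, 0, 0, 0, 0, 0, 0.12], [70, 0, 0, 0, 0, 0, 0.12], [70, 0, 0, 0, 0, 0, 0.12], [70, 0, 0, 0, 0, 0, 0], [70, 0, 0, 0, 0, 0, 0]],
], newtons=40)

```text
clock: 3.25
tcp_pos: [0.3904, -0.313, 0.1194]
tcp_rot: [[0.815, -0.579, 0.0], [-0.579, -0.815, -0.0], [0.0, 0.0, -1.0]]
wrist_force: [-0.5, 0.4, 0.3]
grip_width: 0.0701
grasp_force: 0.0
```

```bash
cat > look.py <<'E'
import sys
from m import *; from go import *
# look.py thing z picname : wrist outline + pinpoint
n,z,pic=sys.argv[1],float(sys.argv[2]),sys.argv[3]
s=ctrl.read_state(); f=save('wrist',pic)
for r in ctrl.outline_of('wrist',n): 
    if r['pixels'].sum()>20: print(round(r['confidence'],2),np.round(r['location']),axis('wrist',r['pixels'],z,s))
for r in ctrl.pinpoint('wrist',n): print('pt',round(r['confidence'],2),np.round(r['location']),ray('wrist',r['location'],z,s).round(4))
if len(sys.argv)>4: go(*map(float,sys.argv[4:8]))
E
python3 look.py stamp_a_mid .008 w1.png .39 -.312 .004 -35.8
```

```text
t 3.4 at [ 0.3902 -0.3132  0.1193] yaw -35.5 turn -0.3 =rad about tool z 0.006 tilt mrad [ 0.1  0.1 -0. ] dworld mm [  -0.2    1.2 -115.3] | in tool axes now [ -0.9  -0.8 115.3] | in tool axes after turn [ -0.9  -0.8 115.3] J7 -89 w 0.06982863873750635 F [ 0.4 -0.2 -0.8]
```

View pics/w1.png

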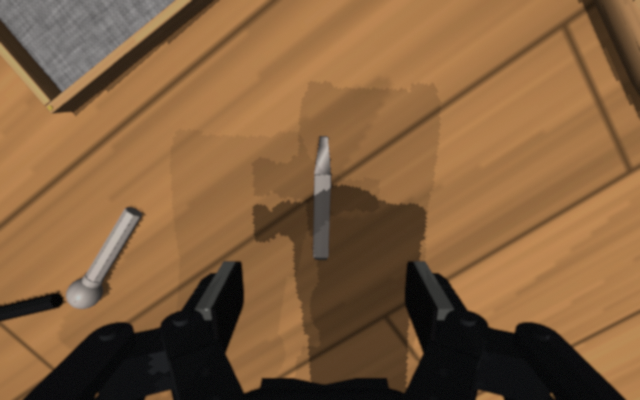

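```bash
python3 - <<'E'
from go import *
s=ctrl.read_state()
A=ray('wrist',(320.5,259),.010,s);B=ray('wrist',(323,136),.008,s);print(A,B,(A+B)/2,np.linalg.norm(B-A),np.degrees(np.arctan2(*(B-A)[[1,0]])))
m=(A+B)/2; go(m[0],m[1],.004,np.degrees(np.arctan2(*(B-A)[[1,0]])))
E
```

```text
[ 0.35249726 -0.28242036  0.01      ] [ 0.42917559 -0.3395773   0.008     ] [ 0.39083642 -0.31099883  0.009     ] 0.09565815447955854 -36.70128212034833
t 3.4 at [ 0.3902 -0.3132  0.1193] yaw -35.5 turn -1.2 =rad about tool z 0.021 tilt mrad [ 0.1  0.1 -0. ] dworld mm [   0.6    2.2 -115.3] | in tool axes now [ -0.8  -2.1 115.3] | in tool axes after turn [ -0.8  -2.1 115.3] J7 -89 w 0.06982863873750635 F [ 0.4 -0.2 -0.8]
```

Call:
send_rows([
  [[50, -1, -2, 20, 0, 0, 0.02], [50, 0, 0, 30, 0, 0, 0], [50, 0, 0, 30, 0, 0, 0], [50, 0, 0, 20, 0, 0, 0], [50, 0, 0, 10, 0, 0, 0], [50, 0, 0, 5, 0, 0, 0], [50, 0, 0, 0, 0, 0, 0], [0, 0, 0, 0, 0, 0, 0], [0, 0, 0, 0, 0, 0, 0], [0, 0, 0, 0, 0, 0, 0], [0, 0, 0, 0, 0, 0, 0], [0, 0, 0, 0, 0, 0, 0], [0, 0, 0, 0, 0, 0, 0], [0, 0, 0, 0, 0, 0, 0]],
], newtons=40)

```text
clock: 4.8
tcp_pos: [0.391, -0.3112, 0.0052]
tcp_rot: [[0.801, -0.598, 0.001], [-0.598, -0.801, -0.001], [0.002, -0.0, -1.0]]
wrist_force: [-0.8, 0.6, 5.9]
grip_width: 0.0104
grasp_force: 39.4
```

Call:
send_rows([
  [[0, 0, 0, -15, 0, 0, 0], [0, 0, 0, -40, 0, 0, 0], [0, 0, 0, -45, 0, 0, 0], [0, 0, 0, 0, 0, 0, -0.137], [0, 0, 0, 0, 0, 0, -0.137], [0, 0, 0, 0, 0, 0, -0.137], [0, 0, 0, 0, 0, 0, -0.137], [0, 0, 0, 0, 0, 0, -0.137], [0, 0, 0, 0, 0, 0, -0.137], [0, 0, 0, 0, 0, 0, -0.137], [0, 0, 0, 0, 0, 0, -0.137], [0, 0, 0, 0, 0, 0, -0.137], [0, 0, 0, 0, 0, 0, -0.137], [0, 0, 0, 0, 0, 0, -0.137], [0, 0, 0, 0, 0, 0, -0.137], [0, 0, 0, 0, 0, 0, -0.137], [0, 0, 0, 0, 0, 0, -0.137], [0, 0, 0, 0, 0, 0, -0.137], [0, 0, 0, 0, 0, 0, -0.137]],
])

```text
clock: 6.7
tcp_pos: [0.3903, -0.311, 0.1046]
tcp_rot: [[0.015, 1.0, -0.0], [1.0, -0.015, -0.001], [-0.001, -0.0, -1.0]]
wrist_force: [0.4, -0.3, -0.6]
grip_width: 0.0111
grasp_force: 39.3
```

Call:
send_rows([
  [[0, 3, 40, 0, 0, 0, 0], [0, 3, 40, 0, 0, 0, 0], [0, 3, 40, 0, 0, 0, 0], [0, 3, 40, 0, 0, 0, 0], [0, 3, 40, 0, 0, 0, 0], [0, 2, 24, 0, 0, 0, 0], [0, 0, 0, 0, 0, 0, 0], [0, 0, 0, 0, 0, 0, 0]],
])

```text
clock: 7.5
tcp_pos: [0.6144, -0.2981, 0.1039]
tcp_rot: [[0.019, 1.0, -0.001], [1.0, -0.019, 0.0], [-0.0, -0.001, -1.0]]
wrist_force: [-0.0, -0.9, -0.8]
grip_width: 0.0108
grasp_force: 39.4
```

```bash
python3 look.py stamp_tray .022 w2.png .615 -.299 .1 88.7
```

```text
Traceback (most recent call last):
  File "look.py", line 7, in <module>
    if r['pixels'].sum()>20: print(round(r['confidence'],2),np.round(r['location']),axis('wrist',r['pixels'],z,s))
                                                                                    ~~~~^^^^^^^^^^^^^^^^^^^^^^^^^
  File "m.py", line 3, in axis
    ys,xs=np.nonzero(mask); P=np.array([ray(cam,(x,y),z,st)[:2] for x,y in zip(xs,ys)])
                                        ~~~^^^^^^^^^^^^^^^^
  File "h.py", line 6, in ray
    c=ctrl.get_calibration(cam); K=np.array(c['intrinsics'])
ValueError: time passes only in moves, steps and waits
```

View pics/w2.png

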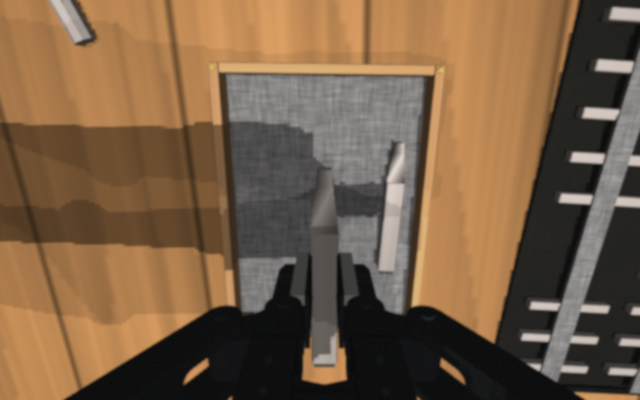

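```bash
python3 - <<'E'
s=open('h.py').read()
s=s.replace("def ray(","import functools\n@functools.lru_cache\ndef cal(cam): return ctrl.get_calibration(cam)\ndef ray(").replace("c=ctrl.get_calibration(cam); K","c=cal(cam); K")
open('h.py','w').write(s)
E
python3 - <<'E'
from go import *
s=ctrl.read_state()
for p in[(213,66),(443,69),(413,303)]: print(ray('wrist',p,.022,s))
for p in [(399,144),(386,271)]: print('old',ray('wrist',p,.012,s))
a,b=[ray('wrist',p,.022,s) for p in[(213,66),(443,69)]]
ax=(b-a)[:2]; ax/=np.linalg.norm(ax); yv=np.array([-ax[1],ax[0]]); c=(a+b)[:2]/2-.096*yv
print('yaw',np.degrees(np.arctan2(*yv[::-1])),'centre',c); t=c+.003*ax
go(t[0],t[1],.0095,np.degrees(np.arctan2(*yv[::-1])))
E
```

```text
[ 0.54945856 -0.20544727  0.022     ]
[ 0.68605814 -0.20997432  0.022     ]
[ 0.67718111 -0.37029708  0.022     ]
old [ 0.66393112 -0.25536891  0.012     ]
old [ 0.658395   -0.34914761  0.012     ]
yaw 88.101855549165 centre [ 0.61457856 -0.30365812]
t 7.6 at [ 0.6135 -0.299   0.1042] yaw 88.8 turn -0.7 =rad about tool z 0.012 tilt mrad [ 1.5 -0.7  0. ] dworld mm [  4.1  -4.7 -94.7] | in tool axes now [-4.6  4.4 94.7] | in tool axes after turn [-4.6  4.3 94.7] J7 1 w 0.010606464552742894 F [-0.3 -0.6  0.2]
```

Call:
send_rows([
  [[0, -4, 4, 20, 0, 0, 0.01], [0, 0, 0, 30, 0, 0, 0], [0, 0, 0, 25, 0, 0, 0], [0, 0, 0, 12, 0, 0, 0], [0, 0, 0, 5, 0, 0, 0], [0, 0, 0, 2, 0, 0, 0], [0, 0, 0, 0.5, 0, 0, 0], [0, 0, 0, 0, 0, 0, 0]],
])

```text
clock: 8.4
tcp_pos: [0.6195, -0.3027, 0.0109]
tcp_rot: [[0.03, 1.0, 0.002], [1.0, -0.03, -0.001], [-0.001, 0.002, -1.0]]
wrist_force: [-0.1, 0.3, -1.6]
grip_width: 0.0107
grasp_force: 39.4
```

Call:
send_rows([
  [[0, 0, 0, 0.7, 0, 0, 0], [0, 0, 0, 0.7, 0, 0, 0], [0, 0, 0, 0, 0, 0, 0]],
])

```text
clock: 8.7
tcp_pos: [0.6192, -0.3027, 0.0093]
tcp_rot: [[0.03, 1.0, 0.001], [1.0, -0.03, -0.001], [-0.001, 0.001, -1.0]]
wrist_force: [-1.1, 0.8, 4.8]
grip_width: 0.0106
grasp_force: 40.0
```

Call:
send_rows([
  [[18, 0, 0, 0, 0, 0, 0], [18, 0, 0, 0, 0, 0, 0], [18, 0, 0, 0, 0, 0, 0], [18, 0, 0, -5, 0, 0, 0], [18, 0, 0, -20, 0, 0, 0], [18, 0, 0, -40, 0, 0, 0], [60, 0, 0, -45, 0, 0, 0], [60, 42, -16, 0, 0, 0, 0], [60, 42, -16, 0, 0, 0, 0], [60, 42, -16, 0, 0, 0, 0], [60, 42, -16, 0, 0, 0, 0], [60, 42, -16, 0, 0, 0, 0], [60, 42, -16, 0, 0, 0, 0], [60, 42, -16, 0, 0, 0, 0], [60, 42, -16, 0, 0, 0, 0], [60, 42, -16, 0, 0, 0, 0], [60, 42, -16, 0, 0, 0, 0], [60, 43, -18, 0, 0, 0, 0]],
])

```text
clock: 10.5
tcp_pos: [0.4544, 0.1673, 0.1189]
tcp_rot: [[0.03, 1.0, 0.001], [1.0, -0.03, 0.0], [0.0, 0.001, -1.0]]
wrist_force: [0.9, 0.7, -0.3]
grip_width: 0.0603
grasp_force: 0.0
```

Call:
send_rows([
  [[60, 0, 0, 0, 0, 0, -0.127], [60, 0, 0, 0, 0, 0, -0.127], [60, 0, 0, 0, 0, 0, -0.127], [60, 0, 0, 0, 0, 0, -0.127], [60, 0, 0, 0, 0, 0, -0.127], [60, 0, 0, 0, 0, 0, -0.127], [60, 0, 0, 0, 0, 0, -0.127], [60, 0, 0, 0, 0, 0, 0], [60, 0, 0, 0, 0, 0, 0]],
])

```text
clock: 11.4
tcp_pos: [0.4548, 0.1657, 0.1185]
tcp_rot: [[-0.755, 0.656, 0.0], [0.656, 0.755, 0.0], [0.0, 0.0, -1.0]]
wrist_force: [-0.0, -1.0, -0.2]
grip_width: 0.0601
grasp_force: 0.0
```

```bash
python3 look.py stamp_a_mid .008 w3.png .4555 .165 .004 139
```

```text
0.6 [329. 192.] {'mean': array([0.4525, 0.1689]), 'mid': array([0.4561, 0.1658]), 'L': 0.0956, 'W': 0.0121, 'ang': 139.0, 'rect': (array([456.3, 165.9]), array([11.9, 95.6]))}
0.33 [374. 370.] {'mean': array([0.6051, 0.0958]), 'mid': array([0.6049, 0.0957]), 'L': 0.0464, 'W': 0.0296, 'ang': -146.2, 'rect': (array([604.2,  96.2]), array([46.6, 29.1]))}
pt 0.58 [325. 200.] [0.4556 0.1664 0.008 ]
t 11.6 at [0.4548 0.1657 0.1185] yaw 139.1 turn -0.1 =rad about tool z 0.002 tilt mrad [-0.2 -0.3 -0. ] dworld mm [   0.7   -0.7 -114.5] | in tool axes now [-1.000e+00 -1.000e-01  1.145e+02] | in tool axes after turn [-1.000e+00 -1.000e-01  1.145e+02] J7 -8 w 0.05993342048297171 F [-0.4 -0.6  0.4]
```

View pics/w3.png

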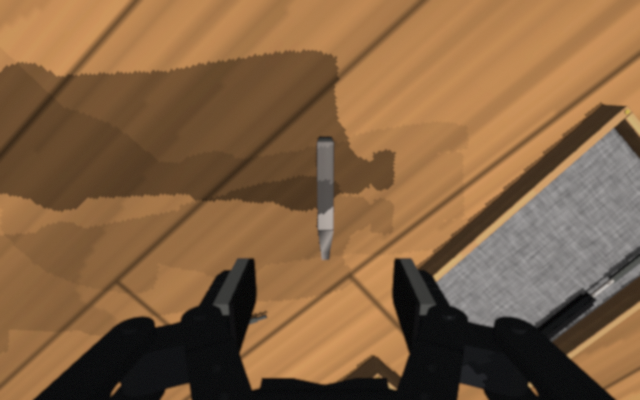

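The stamp is centred at (325,195) between the fingers, and the network agrees.

Call:
send_rows([
  [[50, -1, 0, 30, 0, 0, 0], [50, 0, 0, 30, 0, 0, 0], [50, 0, 0, 30, 0, 0, 0], [50, 0, 0, 15, 0, 0, 0], [50, 0, 0, 8, 0, 0, 0], [50, 0, 0, 0.5, 0, 0, 0], [50, 0, 0, 0, 0, 0, 0], [0, 0, 0, 0, 0, 0, 0], [0, 0, 0, 0, 0, 0, 0], [0, 0, 0, 0, 0, 0, 0], [0, 0, 0, 0, 0, 0, 0], [0, 0, 0, 0, 0, 0, 0], [0, 0, 0, 0, 0, 0, 0]],
])

```text
clock: 12.85
tcp_pos: [0.456, 0.1651, 0.0056]
tcp_rot: [[-0.757, 0.653, 0.001], [0.653, 0.757, 0.0], [-0.001, 0.001, -1.0]]
wrist_force: [-1.1, -0.7, 6.2]
grip_width: 0.0105
grasp_force: 39.3
```

Call:
send_rows([
  [[0, 0, 0, -15, 0, 0, 0], [0, 0, 0, -40, 0, 0, 0], [0, 0, 0, -45, 0, 0, 0], [0, 0, 0, 0, 0, 0, 0.127], [0, 0, 0, 0, 0, 0, 0.127], [0, 0, 0, 0, 0, 0, 0.127], [0, 0, 0, 0, 0, 0, 0.127], [0, 0, 0, 0, 0, 0, 0.127], [0, 0, 0, 0, 0, 0, 0.127], [0, 0, 0, 0, 0, 0, 0.127], [0, 0, 0, 0, 0, 0, 0], [0, 0, 0, 0, 0, 0, 0]],
])

```text
clock: 14.05
tcp_pos: [0.4554, 0.165, 0.105]
tcp_rot: [[0.026, 1.0, 0.0], [1.0, -0.026, -0.0], [-0.0, 0.0, -1.0]]
wrist_force: [1.0, -0.3, -2.1]
grip_width: 0.0108
grasp_force: 39.4
```

```bash
python3 -c "
from go import *
go(.5805,-.3025,.10,88.3)"
```

```text
t 14.1 at [0.4554 0.165  0.105 ] yaw 88.5 turn -0.2 =rad about tool z 0.003 tilt mrad [-0.2 -0.2 -0. ] dworld mm [ 125.1 -467.5   -5. ] | in tool axes now [-464.1  137.3    5.2] | in tool axes after turn [-463.6  138.9    5. ] J7 -49 w 0.010823430908500886 F [ 1.  -0.3 -2.1]
```

Call:
send_rows([
  [[0, -42, 12.5, 0, 0, 0, 0], [0, -42, 12.5, 0, 0, 0, 0], [0, -42, 12.5, 0, 0, 0, 0], [0, -42, 12.5, 0, 0, 0, 0], [0, -42, 12.5, 0, 0, 0, 0], [0, -42, 12.5, 0, 0, 0, 0], [0, -42, 12.5, 0, 0, 0, 0], [0, -42, 12.5, 0, 0, 0, 0], [0, -42, 12.5, 0, 0, 0, 0], [0, -42, 12.5, 0, 0, 0, 0], [0, -44, 12.5, 0, 0, 0, 0], [0, 0, 0, 0, 0, 0, 0], [0, 0, 0, 0, 0, 0, 0]],
])

```text
clock: 15.35
tcp_pos: [0.5783, -0.3043, 0.104]
tcp_rot: [[0.031, 1.0, -0.001], [1.0, -0.031, 0.001], [0.001, -0.001, -1.0]]
wrist_force: [-0.1, 0.7, -0.6]
grip_width: 0.0105
grasp_force: 39.4
```

```bash
python3 look.py stamp_a_mid .012 w4.png .5805 -.3025 .0097 88.3
```

```text
0.66 [325. 252.] {'mean': array([ 0.5767, -0.3431]), 'mid': array([ 0.5763, -0.3554]), 'L': 0.1626, 'W': 0.0204, 'ang': 88.1, 'rect': (array([ 576.1, -355.4]), array([162.6,  20.4]))}
pt 0.7 [327. 273.] [ 0.5791 -0.3548  0.012 ]
t 15.5 at [ 0.579  -0.3012  0.1049] yaw 88.5 turn -0.2 =rad about tool z 0.003 tilt mrad [ 0.2  1.2 -0. ] dworld mm [  1.5  -1.3 -95.2] | in tool axes now [-1.4  1.5 95.2] | in tool axes after turn [-1.3  1.5 95.2] J7 1 w 0.01071116660742894 F [ 0.5  0.5 -1.6]
```

View pics/w4.png

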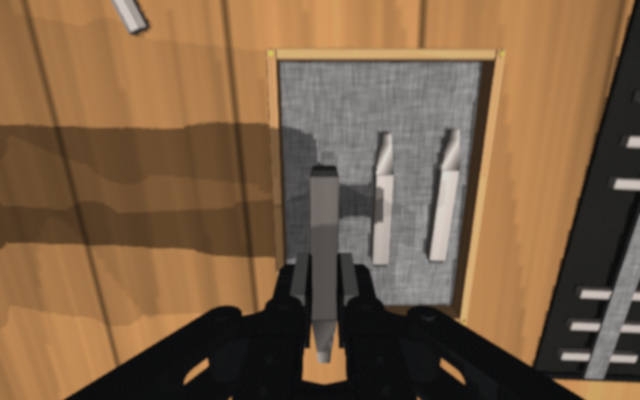

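The first stamp lies straight at column 383. The held one is centred in the free space, so I lower it.

Call:
send_rows([
  [[0, -1, 1, 20, 0, 0, 0], [0, 0, 0, 30, 0, 0, 0], [0, 0, 0, 25, 0, 0, 0], [0, 0, 0, 12, 0, 0, 0], [0, 0, 0, 5, 0, 0, 0], [0, 0, 0, 2, 0, 0, 0], [0, 0, 0, 0.5, 0, 0, 0], [0, 0, 0, 0.5, 0, 0, 0], [0, 0, 0, 0, 0, 0, 0], [0, 0, 0, 0, 0, 0, 0]],
])

```text
clock: 16.5
tcp_pos: [0.5802, -0.3041, 0.0104]
tcp_rot: [[0.03, 1.0, 0.001], [1.0, -0.03, -0.0], [-0.0, 0.001, -1.0]]
wrist_force: [0.1, -0.5, -0.4]
grip_width: 0.0104
grasp_force: 39.4
```

Call:
send_rows([
  [[0, 0, 0, 0.6, 0, 0, 0], [0, 0, 0, 0.4, 0, 0, 0], [0, 0, 0, 0, 0, 0, 0], [18, 0, 0, 0, 0, 0, 0], [18, 0, 0, 0, 0, 0, 0], [18, 0, 0, 0, 0, 0, 0], [18, 0, 0, -5, 0, 0, 0], [18, 0, 0, -20, 0, 0, 0], [18, 0, 0, -40, 0, 0, 0], [60, 0, 0, -45, 0, 0, 0], [60, 31, -27, 0, 0, 0, 0], [60, 31, -27, 0, 0, 0, 0], [60, 31, -27, 0, 0, 0, 0], [60, 31, -27, 0, 0, 0, 0], [60, 31, -27, 0, 0, 0, 0], [60, 0, 0, 0, 0, 0, -0.114], [60, 0, 0, 0, 0, 0, -0.114], [60, 0, 0, 0, 0, 0, -0.114], [60, 0, 0, 0, 0, 0, 0], [60, 0, 0, 0, 0, 0, 0]],
])

```text
clock: 18.5
tcp_pos: [0.4498, -0.145, 0.1191]
tcp_rot: [[-0.304, 0.953, 0.0], [0.953, 0.304, 0.0], [0.0, 0.0, -1.0]]
wrist_force: [-0.2, -1.2, -0.7]
grip_width: 0.0599
grasp_force: 0.0
```

```bash
python3 look.py dome_a_mid .011 w5.png .4505 -.1455 .005 108
```

```text
0.92 [325. 181.] {'mean': array([ 0.4481, -0.1356]), 'mid': array([ 0.4507, -0.143 ]), 'L': 0.0945, 'W': 0.025, 'ang': 109.7, 'rect': (array([ 449.7, -143.4]), array([24.9, 94.4]))}
pt 0.79 [325. 196.] [ 0.4494 -0.1403  0.011 ]
t 18.6 at [ 0.4498 -0.145   0.119 ] yaw 107.8 turn 0.2 =rad about tool z -0.004 tilt mrad [-0.1 -0.1 -0. ] dworld mm [   0.7   -0.5 -114. ] | in tool axes now [ -0.7   0.5 114. ] | in tool axes after turn [ -0.7   0.5 114. ] J7 4 w 0.059815470575278876 F [-0.5 -0.4  0.5]
```

View pics/w5.png

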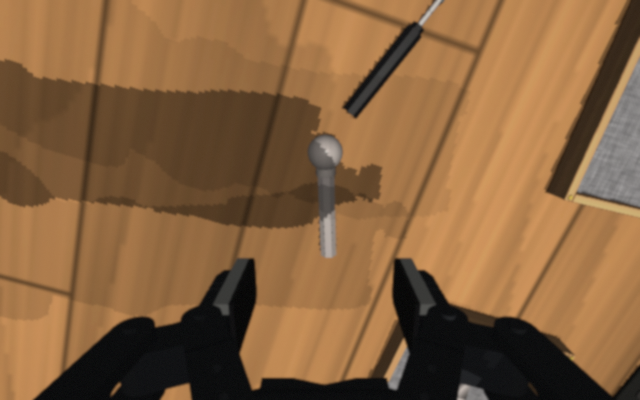

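Dome ball is at (325,152) and the shank end at (328,257), centred. Descend and grip.

Call:
send_rows([
  [[50, 2, 0.5, 30, 0, 0, -0.02], [50, 0, 0, 30, 0, 0, 0], [50, 0, 0, 30, 0, 0, 0], [50, 0, 0, 14, 0, 0, 0], [50, 0, 0, 8, 0, 0, 0], [50, 0, 0, 1, 0, 0, 0], [50, 0, 0, 0, 0, 0, 0], [0, 0, 0, 0, 0, 0, 0], [0, 0, 0, 0, 0, 0, 0], [0, 0, 0, 0, 0, 0, 0], [0, 0, 0, 0, 0, 0, 0], [0, 0, 0, 0, 0, 0, 0], [0, 0, 0, 0, 0, 0, 0]],
], newtons=70)

```text
clock: 19.95
tcp_pos: [0.45, -0.1431, 0.0066]
tcp_rot: [[-0.326, 0.946, 0.001], [0.946, 0.326, -0.001], [-0.001, 0.001, -1.0]]
wrist_force: [-0.5, -0.1, 6.7]
grip_width: 0.0094
grasp_force: 69.7
```

Call:
send_rows([
  [[0, 0, 0, -15, 0, 0, 0], [0, 0, 0, -40, 0, 0, 0], [0, 0, 0, -45, 0, 0, 0], [0, 0, 0, 0, 0, 0, 0.1], [0, 0, 0, 0, 0, 0, 0.1], [0, 0, 0, 0, 0, 0, 0.064], [0, 0, 0, 0, 0, 0, 0], [0, 0, 0, 0, 0, 0, 0]],
])

```text
clock: 20.75
tcp_pos: [0.4494, -0.1429, 0.1059]
tcp_rot: [[-0.07, 0.998, -0.0], [0.998, 0.07, -0.0], [-0.0, -0.0, -1.0]]
wrist_force: [-0.1, 0.3, -2.0]
grip_width: 0.0092
grasp_force: 68.8
```

```bash
python3 -c "
from go import *
go(.675,.010,.10,94)"
```

```text
t 20.8 at [ 0.4494 -0.1429  0.1059] yaw 94.0 turn -0.0 =rad about tool z 0.0 tilt mrad [ 0.1 -0.2  0. ] dworld mm [225.6 152.9  -5.9] | in tool axes now [136.8 235.7   5.9] | in tool axes after turn [136.8 235.7   5.9] J7 -9 w 0.009155037834489767 F [-0.1  0.3 -2. ]
```

Call:
send_rows([
  [[0, 20, 34, 0, 0, 0, 0], [0, 20, 34, 0, 0, 0, 0], [0, 20, 34, 0, 0, 0, 0], [0, 20, 34, 0, 0, 0, 0], [0, 20, 34, 0, 0, 0, 0], [0, 20, 34, 0, 0, 0, 0], [0, 17, 32, 0, 0, 0, 0], [0, 0, 0, 0, 0, 0, 0], [0, 0, 0, 0, 0, 0, 0]],
])

```text
clock: 21.65
tcp_pos: [0.6754, 0.0107, 0.1049]
tcp_rot: [[-0.07, 0.998, -0.002], [0.998, 0.07, 0.0], [0.001, -0.002, -1.0]]
wrist_force: [-0.7, 0.0, -1.8]
grip_width: 0.0091
grasp_force: 69.0
```

```bash
python3 look.py dome_tray .022 w6.png .675 .010 .010 94
```

```text
t 21.8 at [0.6748 0.0085 0.1056] yaw 93.9 turn 0.1 =rad about tool z -0.002 tilt mrad [ 1.3 -0.9  0. ] dworld mm [  0.2   1.5 -95.6] | in tool axes now [ 1.6  0.4 95.6] | in tool axes after turn [ 1.5  0.3 95.6] J7 -21 w 0.00948923305243639 F [-0.4  0.3 -1.7]
```

View pics/w6.png

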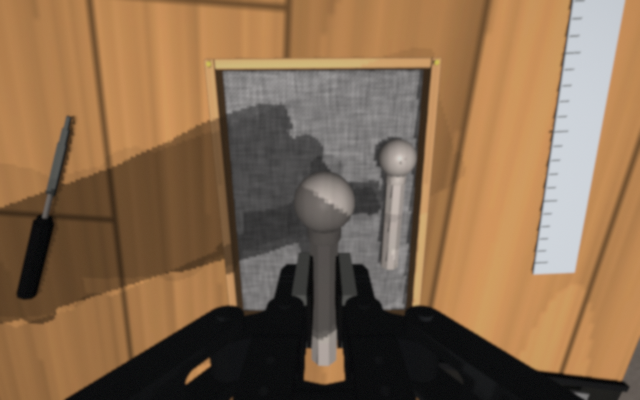

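Tray top corners are (208,62) and (440,61). The ball is at (325,202), parallel to the walls, and the old punch is at column 395, so there is room. Lower.

Call:
send_rows([
  [[0, 0, 1, 20, 0, 0, 0], [0, 0, 0, 30, 0, 0, 0], [0, 0, 0, 25, 0, 0, 0], [0, 0, 0, 12, 0, 0, 0], [0, 0, 0, 5, 0, 0, 0], [0, 0, 0, 2, 0, 0, 0], [0, 0, 0, 0.5, 0, 0, 0], [0, 0, 0, 0, 0, 0, 0], [0, 0, 0, 0, 0, 0, 0]],
])

```text
clock: 22.7
tcp_pos: [0.6772, 0.01, 0.0124]
tcp_rot: [[-0.068, 0.998, 0.001], [0.998, 0.068, 0.0], [-0.0, 0.001, -1.0]]
wrist_force: [0.4, -0.6, -1.7]
grip_width: 0.0089
grasp_force: 69.0
```

Call:
send_rows([
  [[0, 0, 0, 0.8, 0, 0, 0], [0, 0, 0, 0.8, 0, 0, 0], [0, 0, 0, 0, 0, 0, 0]],
])

```text
clock: 23.0
tcp_pos: [0.6771, 0.0099, 0.0108]
tcp_rot: [[-0.068, 0.998, 0.001], [0.998, 0.068, -0.0], [-0.0, 0.001, -1.0]]
wrist_force: [-1.4, -0.2, 3.6]
grip_width: 0.0094
grasp_force: 69.8
```

Call:
send_rows([
  [[18, 0, 0, 0, 0, 0, 0], [18, 0, 0, 0, 0, 0, 0], [18, 0, 0, 0, 0, 0, 0], [18, 0, 0, -5, 0, 0, 0], [18, 0, 0, -20, 0, 0, 0], [18, 0, 0, -40, 0, 0, 0], [60, 0, 0, -45, 0, 0, 0], [60, 34, -26, 0, 0, 0, 0], [60, 34, -26, 0, 0, 0, 0], [60, 34, -26, 0, 0, 0, 0], [60, 34, -26, 0, 0, 0, 0], [60, 34, -26, 0, 0, 0, 0], [60, 34, -26, 0, 0, 0, 0], [60, 34, -26, 0, 0, 0, 0], [60, 34, -26, 0, 0, 0, 0], [60, 34, -27, 0, 0, 0, 0], [60, 34, -27, 0, 0, 0, 0]],
])

```text
clock: 24.7
tcp_pos: [0.3911, 0.3326, 0.1203]
tcp_rot: [[-0.068, 0.998, 0.001], [0.998, 0.068, 0.001], [0.0, 0.001, -1.0]]
wrist_force: [0.2, 0.6, -0.2]
grip_width: 0.0601
grasp_force: 0.0
```

Call:
send_rows([
  [[60, 0, 0, 0, 0, 0, 0.116], [60, 0, 0, 0, 0, 0, 0.116], [60, 0, 0, 0, 0, 0, 0.116], [60, 0, 0, 0, 0, 0, 0.116], [60, 0, 0, 0, 0, 0, 0.116], [60, 0, 0, 0, 0, 0, 0], [60, 0, 0, 0, 0, 0, 0]],
])

```text
clock: 25.4
tcp_pos: [0.3922, 0.3315, 0.1201]
tcp_rot: [[0.487, 0.874, 0.0], [0.874, -0.487, 0.0], [0.0, 0.0, -1.0]]
wrist_force: [0.3, -0.2, 0.0]
grip_width: 0.0599
grasp_force: 0.0
```

```bash
python3 look.py dome_a_mid .011 w7.png .3923 .331 .005 60.7
```

```text
t 25.6 at [0.3923 0.3313 0.1199] yaw 60.8 turn -0.1 =rad about tool z 0.001 tilt mrad [ 0.1  0.2 -0. ] dworld mm [   0.    -0.3 -114.9] | in tool axes now [ -0.3   0.2 114.9] | in tool axes after turn [ -0.3   0.2 114.9] J7 -90 w 0.06025719691717774 F [-0.1  0.9 -0.6]
```

View pics/w7.png

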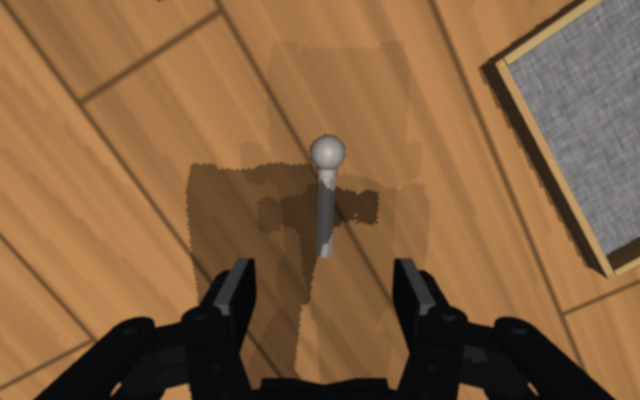

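Ball is at (327,153) and shank end at (325,257), the same geometry as the first punch. Grip, then turn back to the tray.

Call:
send_rows([
  [[50, 2, 0.5, 30, 0, 0, 0.02], [50, 0, 0, 30, 0, 0, 0], [50, 0, 0, 30, 0, 0, 0], [50, 0, 0, 15, 0, 0, 0], [50, 0, 0, 8, 0, 0, 0], [50, 0, 0, 1, 0, 0, 0], [50, 0, 0, 0, 0, 0, 0], [0, 0, 0, 0, 0, 0, 0], [0, 0, 0, 0, 0, 0, 0], [0, 0, 0, 0, 0, 0, 0], [0, 0, 0, 0, 0, 0, 0], [0, 0, 0, 0, 0, 0, 0], [0, 0, 0, 0, 0, 0, 0]],
], newtons=70)

```text
clock: 26.85
tcp_pos: [0.3941, 0.3331, 0.0066]
tcp_rot: [[0.507, 0.862, 0.001], [0.862, -0.507, 0.001], [0.001, 0.001, -1.0]]
wrist_force: [-0.2, 0.0, 5.3]
grip_width: 0.0094
grasp_force: 69.8
```

Call:
send_rows([
  [[0, 0, 0, -15, 0, 0, 0], [0, 0, 0, -40, 0, 0, 0], [0, 0, 0, -45, 0, 0, 0], [0, 0, 0, 0, 0, 0, -0.12], [0, 0, 0, 0, 0, 0, -0.12], [0, 0, 0, 0, 0, 0, -0.12], [0, 0, 0, 0, 0, 0, -0.12], [0, 0, 0, 0, 0, 0, -0.12], [0, 0, 0, 0, 0, 0, 0], [0, 0, 0, 0, 0, 0, 0]],
])

```text
clock: 27.85
tcp_pos: [0.3936, 0.3326, 0.1058]
tcp_rot: [[-0.064, 0.998, -0.0], [0.998, 0.064, -0.0], [0.0, -0.0, -1.0]]
wrist_force: [0.2, -0.7, -1.1]
grip_width: 0.0091
grasp_force: 69.0
```

```bash
python3 -c "
from go import *
go(.639,.0074,.10,94)"
```

```text
t 27.9 at [0.3936 0.3326 0.1058] yaw 93.7 turn 0.3 =rad about tool z -0.006 tilt mrad [ 0.2  0.  -0. ] dworld mm [ 245.4 -325.2   -5.8] | in tool axes now [-340.3  224.     5.8] | in tool axes after turn [-341.5  222.1    5.8] J7 -65 w 0.009093516451515715 F [ 0.2 -0.7 -1.1]
```

Call:
send_rows([
  [[0, -38, 25, 0, 0, 0, 0], [0, -38, 25, 0, 0, 0, 0], [0, -38, 25, 0, 0, 0, 0], [0, -38, 25, 0, 0, 0, 0], [0, -38, 25, 0, 0, 0, 0], [0, -38, 25, 0, 0, 0, 0], [0, -38, 25, 0, 0, 0, 0], [0, -38, 25, 0, 0, 0, 0], [0, -36, 24, 0, 0, 0, 0], [0, 0, 0, 0, 0, 0, 0], [0, 0, 0, 0, 0, 0, 0]],
])

```text
clock: 28.95
tcp_pos: [0.6403, 0.0076, 0.1052]
tcp_rot: [[-0.063, 0.998, -0.001], [0.998, 0.063, 0.0], [0.0, -0.001, -1.0]]
wrist_force: [-0.3, -0.4, -0.3]
grip_width: 0.009
grasp_force: 69.0
```

```bash
python3 look.py dome_tray .022 w8.png .639 .0074 .0108 94
```

```text
0.88 [394. 143.] {'mean': array([0.6765, 0.0425]), 'mid': array([0.6891, 0.0223]), 'L': 0.231, 'W': 0.191, 'ang': 121.7, 'rect': (array([674.4,  13.5]), array([140.8, 188.6]))}
pt 0.72 [372. 197.] [0.6718 0.0203 0.022 ]
t 29.1 at [0.6395 0.0106 0.1059] yaw 94.0 turn 0.0 =rad about tool z -0.001 tilt mrad [ 0.4  0.7 -0. ] dworld mm [ -0.5  -3.2 -95.1] | in tool axes now [-3.2 -0.7 95.1] | in tool axes after turn [-3.1 -0.7 95.1] J7 -23 w 0.009079233214538537 F [ 0.2  1.3 -1.1]
```

View pics/w8.png

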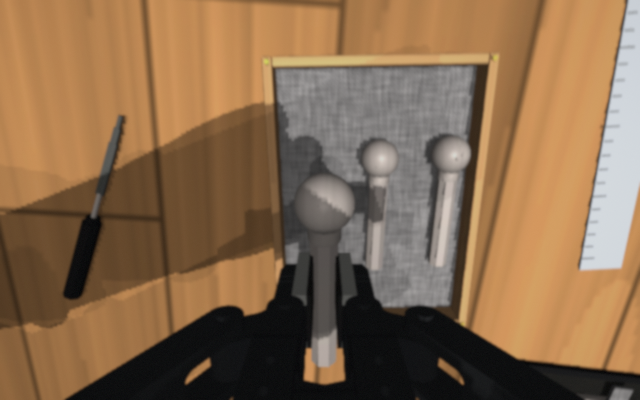

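The first punch lies straight at column 378, and there is clear felt under the held one. Lower.

Call:
send_rows([
  [[0, -2, 0, 20, 0, 0, 0], [0, 0, 0, 30, 0, 0, 0], [0, 0, 0, 25, 0, 0, 0], [0, 0, 0, 12, 0, 0, 0], [0, 0, 0, 5, 0, 0, 0], [0, 0, 0, 1.5, 0, 0, 0], [0, 0, 0, 0.5, 0, 0, 0], [0, 0, 0, 0.5, 0, 0, 0], [0, 0, 0, 0.5, 0, 0, 0], [0, 0, 0, 0, 0, 0, 0], [0, 0, 0, 0, 0, 0, 0]],
])

```text
clock: 30.2
tcp_pos: [0.6405, 0.0067, 0.0111]
tcp_rot: [[-0.068, 0.998, 0.0], [0.998, 0.068, -0.0], [-0.0, 0.0, -1.0]]
wrist_force: [-0.2, -0.4, -0.2]
grip_width: 0.0094
grasp_force: 69.0
```

Call:
send_rows([
  [[0, 0, 0, 0.5, 0, 0, 0], [0, 0, 0, 0, 0, 0, 0], [18, 0, 0, 0, 0, 0, 0], [18, 0, 0, 0, 0, 0, 0], [18, 0, 0, 0, 0, 0, 0], [18, 0, 0, -5, 0, 0, 0], [18, 0, 0, -20, 0, 0, 0], [18, 0, 0, -40, 0, 0, 0], [60, 0, 0, -45, 0, 0, 0], [60, -5, -35, 0, 0, 0, 0], [60, -5, -35, 0, 0, 0, 0], [60, -5, -35, 0, 0, 0, 0], [60, -5, -36, 0, 0, 0, 0], [60, -4, -36, 0, 0, 0, 0], [60, 0, 0, 0, 0, 0, 0.109], [60, 0, 0, 0, 0, 0, 0.109], [60, 0, 0, 0, 0, 0, 0.109], [60, 0, 0, 0, 0, 0, 0.109], [60, 0, 0, 0, 0, 0, 0], [60, 0, 0, 0, 0, 0, 0]],
])

```text
clock: 32.2
tcp_pos: [0.4655, -0.029, 0.1206]
tcp_rot: [[0.357, 0.934, 0.0], [0.934, -0.357, -0.0], [-0.0, 0.0, -1.0]]
wrist_force: [0.5, 0.7, -0.3]
grip_width: 0.0599
grasp_force: 0.0
```

```bash
python3 look.py file_a_mid .008 w9.png .4653 -.0292 .005 69
```

```text
0.55 [324. 200.] {'mean': array([ 0.4687, -0.0225]), 'mid': array([ 0.4734, -0.0101]), 'L': 0.1488, 'W': 0.0112, 'ang': 69.0, 'rect': (array([473.1, -10. ]), array([148.8,  11.2]))}
pt 0.88 [330. 168.] [ 0.4785 -0.0078  0.008 ]
t 32.4 at [ 0.4654 -0.0291  0.1203] yaw 69.0 turn -0.0 =rad about tool z 0.0 tilt mrad [ 0.   0.1 -0. ] dworld mm [-1.000e-01 -1.000e-01 -1.153e+02] | in tool axes now [-2.000e-01 -1.000e-01  1.153e+02] | in tool axes after turn [-1.000e-01 -1.000e-01  1.153e+02] J7 -42 w 0.05992036662699349 F [-1.   0.5 -0.6]
```

View pics/w9.png

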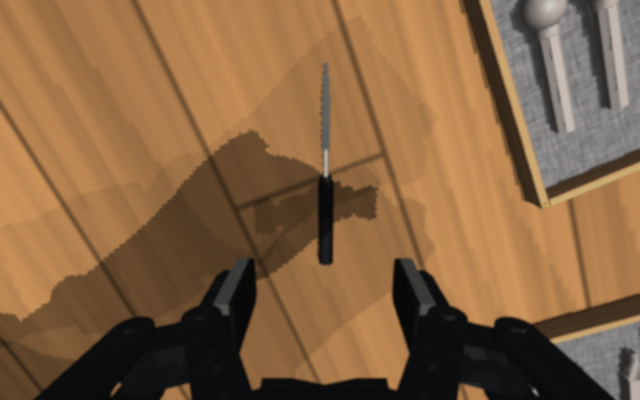

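The file's handle centre is at column 325, with the tip at (325,65) and the handle end at (326,263). Grip 2.5 mm further ahead, near the balance point.

Call:
send_rows([
  [[50, 2.5, 0.3, 30, 0, 0, 0], [50, 0, 0, 30, 0, 0, 0], [50, 0, 0, 30, 0, 0, 0], [50, 0, 0, 15, 0, 0, 0], [50, 0, 0, 9, 0, 0, 0], [50, 0, 0, 1.5, 0, 0, 0], [50, 0, 0, 0, 0, 0, 0], [0, 0, 0, 0, 0, 0, 0], [0, 0, 0, 0, 0, 0, 0], [0, 0, 0, 0, 0, 0, 0], [0, 0, 0, 0, 0, 0, 0], [0, 0, 0, 0, 0, 0, 0], [0, 0, 0, 0, 0, 0, 0]],
], newtons=40)

```text
clock: 33.65
tcp_pos: [0.467, -0.027, 0.0055]
tcp_rot: [[0.36, 0.933, 0.001], [0.933, -0.36, -0.0], [0.0, 0.001, -1.0]]
wrist_force: [-1.0, -0.2, 5.2]
grip_width: 0.01
grasp_force: 40.1
```

Call:
send_rows([
  [[0, 0, 0, -15, 0, 0, 0], [0, 0, 0, -40, 0, 0, 0], [0, 0, 0, -45, 0, 0, 0], [0, 0, 0, 0, 0, 0, -0.118], [0, 0, 0, 0, 0, 0, -0.118], [0, 0, 0, 0, 0, 0, -0.118], [0, 0, 0, 0, 0, 0, -0.118], [0, 37.5, 24.5, 0, 0, 0, 0], [0, 37.5, 24.5, 0, 0, 0, 0], [0, 37.5, 24.5, 0, 0, 0, 0], [0, 37.5, 24.5, 0, 0, 0, 0], [0, 37.5, 24.5, 0, 0, 0, 0], [0, 37.5, 24.5, 0, 0, 0, 0], [0, 37.5, 24.5, 0, 0, 0, 0], [0, 0, 0, 0, 0, 0, 0], [0, 0, 0, 0, 0, 0, 0]],
])

```text
clock: 35.25
tcp_pos: [0.6094, 0.2533, 0.1044]
tcp_rot: [[-0.106, 0.994, -0.001], [0.994, 0.106, 0.0], [0.0, -0.001, -1.0]]
wrist_force: [-0.3, -0.5, -0.4]
grip_width: 0.01
grasp_force: 39.4
```

```bash
python3 look.py file_tray .022 w10.png .610 .252 .0097 96
```

```text
0.82 [336. 139.] {'mean': array([0.6106, 0.2953]), 'mid': array([0.6129, 0.2741]), 'L': 0.1907, 'W': 0.1416, 'ang': 96.3, 'rect': (array([613.9, 274.3]), array([141.7, 190.6]))}
pt 0.92 [331. 175.] [0.6114 0.2796 0.022 ]
t 35.4 at [0.6098 0.2501 0.1047] yaw 95.9 turn 0.1 =rad about tool z -0.002 tilt mrad [ 0.5 -1.4  0. ] dworld mm [  0.2   1.9 -95. ] | in tool axes now [ 2.   0.5 95. ] | in tool axes after turn [ 1.8  0.4 95. ] J7 -42 w 0.0098438498351408 F [ 1.  -0.9 -0.5]
```

View pics/w10.png

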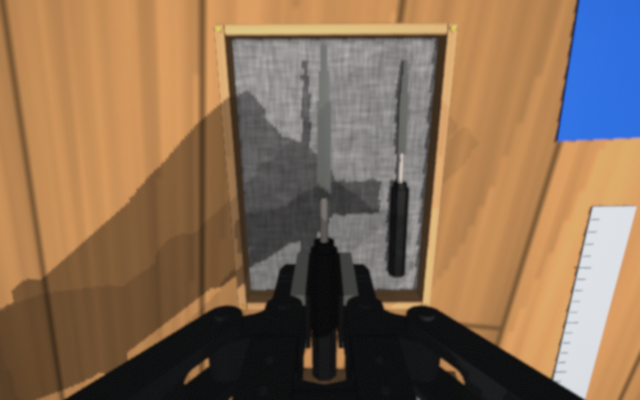

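The tray outline puts its centre at (0.614,0.274), yaw 96.3, and its size matches. I shift by (6,4) mm and lower.

Call:
send_rows([
  [[0, 6, 3, 20, 0, 0, -0.006], [0, 0, 0, 30, 0, 0, 0], [0, 0, 0, 25, 0, 0, 0], [0, 0, 0, 12, 0, 0, 0], [0, 0, 0, 5, 0, 0, 0], [0, 0, 0, 1.5, 0, 0, 0], [0, 0, 0, 0.5, 0, 0, 0], [0, 0, 0, 0.5, 0, 0, 0], [0, 0, 0, 0, 0, 0, 0], [0, 0, 0, 0, 0, 0, 0]],
])

```text
clock: 36.4
tcp_pos: [0.6126, 0.2584, 0.0109]
tcp_rot: [[-0.11, 0.994, 0.001], [0.994, 0.11, 0.0], [0.0, 0.001, -1.0]]
wrist_force: [0.3, -0.4, 0.2]
grip_width: 0.01
grasp_force: 39.4
```

Call:
send_rows([
  [[0, 0, 0, 0.7, 0, 0, 0], [0, 0, 0, 0.7, 0, 0, 0], [0, 0, 0, 0, 0, 0, 0]],
])

```text
clock: 36.7
tcp_pos: [0.6125, 0.2583, 0.0097]
tcp_rot: [[-0.11, 0.994, 0.001], [0.994, 0.11, 0.0], [-0.0, 0.001, -1.0]]
wrist_force: [-1.2, -1.2, 4.6]
grip_width: 0.0102
grasp_force: 40.1
```

Contact. Release, lift, and back off toward the robot so the top camera sees the trays.

Call:
send_rows([
  [[18, 0, 0, 0, 0, 0, 0], [18, 0, 0, 0, 0, 0, 0], [18, 0, 0, 0, 0, 0, 0], [18, 0, 0, -5, 0, 0, 0], [18, 0, 0, -20, 0, 0, 0], [18, 0, 0, -40, 0, 0, 0], [18, 0, 0, -45, 0, 0, 0], [18, 0, -40, -40, 0, 0, 0], [18, 0, -40, -20, 0, 0, 0], [18, 0, -40, 0, 0, 0, 0], [18, 0, -40, 0, 0, 0, 0], [18, 0, -40, 0, 0, 0, 0], [18, 0, 0, 0, 0, 0, 0], [18, 0, 0, 0, 0, 0, 0]],
])

```text
clock: 38.1
tcp_pos: [0.4181, 0.2368, 0.1751]
tcp_rot: [[-0.111, 0.994, 0.002], [0.994, 0.111, -0.0], [-0.0, 0.002, -1.0]]
wrist_force: [1.0, -0.4, -0.5]
grip_width: 0.018
grasp_force: 0.0
```

```bash
python3 - <<'E'
from h import *
i=save('top','top1.png')[:,:,::-1]; cv2.imwrite('pics/top1c.png',cv2.resize(i[110:290,120:520],None,fx=2,fy=2,interpolation=cv2.INTER_CUBIC))
E
```

```text
(no output)
```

View pics/top1c.png

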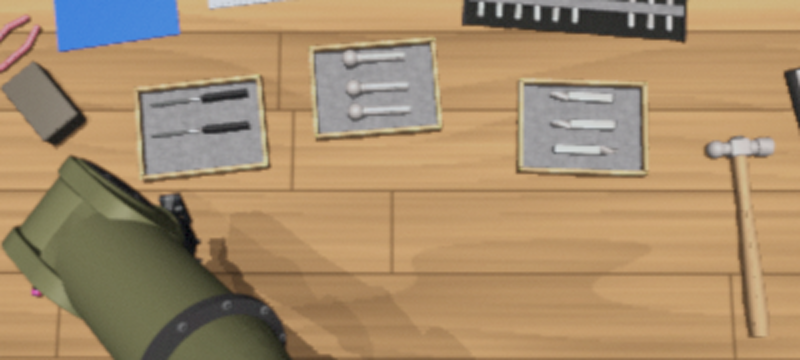

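All five tools lie straight and apart in their trays, at crop pixels: file (200,130), domes (380,87) and (380,110), stamps (583,124) and (583,150). The hammer has not moved and the arm is clear of everything.

```bash
python3 -c "
from bench import ctrl
print(ctrl.close_job())"
```

```text
the job is handed in; nothing more can be done
None
```

All five tools are lying in their matching trays, flat and apart from each other; the hammer is where it was, the marker was never approached, and the job was handed in at about 38 s (the judge's verdict was not shown).

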